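# Take the spun sample tube out of the angled centrifuge rotor and hold it upright

### The job

The run is over and the centrifuge stands open: take the sample tube (the one with the flat ribbed screw cap, not the balance tube with the small round-knobbed bung) by its cap or neck, draw it gently out along its slanted bore without wrenching it against the rotor, and turn it upright, never tipping it noticeably flatter than it leaned in the rotor. Finish while holding it: the program ends with the tube in the gripper, upright and still, raised so that its rounded tip is about 5 cm above the rim of the centrifuge and clear of everything. Leave the balance tube seated in its bore.

Things in the scene. Friction and masses are not known exactly. Their poses are not given: they have to be found in the camera images.
- sample_tube: loose closed tube, clear plastic, paper label, flat ribbed white screw cap; 98 mm long, 30 g. Tube 16.5 mm in diameter, cap 22 mm. Origin at the rounded tip, z axis along the tube to the cap (cap from z = 81 to 98 mm). At the start it leans 45 degrees, tip outwards and down, cap towards the rotor's middle; 48 mm (cap and 31 mm of neck) stand out of the bore, 50 mm are inside
- balance_tube: loose balance tube in the bore across from it, same tube, but closed by a narrow push-in bung (19 mm flange, 16 mm round knob, top at 101 mm). Origin at the rounded tip, z towards the bung. Stays in its bore
- rotor: dark metal rotor, 226 mm in diameter, 74 mm high, dished top, six 18.5 mm bores 50 mm deep leaning 45 degrees, mouth centres 62 mm from the axis and 50 mm up; four are empty. Turns on its upright spindle with light friction, at any angle at the start. Origin on the axis at its underside (56 mm above the bench), z up, x towards the sample's bore. Nut in the middle 41 mm high
- sample_seat (a point): bottom centre of the sample tube's bore, in the rotor (97 mm from the spindle axis, 15 mm above the rotor's underside); the seated tube's tip lies within 1.5 mm of it
- balance_seat (a point): bottom centre of the balance tube's bore, across the rotor from the other
- centrifuge: fixed white bench centrifuge, 300 mm deep (x), 290 mm wide, deck 135 mm above the bench, 240 mm round opening for the rotor; its front with display and dials faces the robot. Origin on the bench below the spindle, x to the back. The open lid leans back 15 degrees: its inner face starts 130 mm behind the spindle axis and rises to 400 mm above the bench
- rim (a point): centre of the round opening at the height of the centrifuge's rim (135 mm above the bench)
Things that resemble listed ones, but are neither listed nor needed, are in the scene too. Leave any black or green look-alike of the sample_tube alone.

How it is judged:
On the way:
1. the sample tube is held in the fingers and drawn 35 mm or more out of its bore (distance between sample_tube and sample_seat above 0.035 m and contact force between sample_tube and the fingers above 1 N), for 0.1 s.
At the end, for the whole second after the job is handed in: The sample tube is held in the fingers and by nothing else, cap up and within 10 degrees of upright, its tip 30 to 120 mm above the centrifuge's rim, at rest (under 20 mm/s and 0.15 rad/s); the balance tube's tip is within 8 mm of the bottom of its bore (contact force between sample_tube and the fingers above 1 N and angle between sample_tube's own z axis and vertical below 0.175 rad and z of sample_tube in the frame of rim between 0.03 and 0.12 m and linear speed of sample_tube below 0.02 m/s and angular speed of sample_tube below 0.15 rad/s and contact force between sample_tube and rotor below 0.05 N and contact force between sample_tube and centrifuge below 0.05 N and contact force between sample_tube and balance_tube below 0.05 N and distance between balance_tube and balance_seat below 0.008 m); the arm keeps its last pose, push and grip.
It fails at once if the sample tube is tipped flatter than 60 degrees from upright (angle between sample_tube's own z axis and vertical above 1.05 rad).
It fails at once if the sample tube is wrenched against the rotor with more than 20 N (contact force between sample_tube and rotor above 20 N).
It fails at once if the balance tube is lifted out of its seat by more than 15 mm (distance between balance_tube and balance_seat above 0.015 m).
It also fails if it takes over 34 s, if anything falls off the work surface, if the arm or the gripper's body presses on something with over 40 N, if the wrist force passes 120 N, or if a joint passes its speed limit or range.

### The arm

A 6-joint arm with a two-finger parallel gripper is mounted at the origin on a cart in front of the work surface, level with it; the furniture and walls round the work are solid. World frame = base frame: x ahead of the robot, y to its left, z up, the work surface at z = 0. Lengths are in m, angles in rad, forces in N, time in s.
With the tool pointing down it reaches from about 0.35 to 0.975 m from the base axis. Payload 4.9 kg.
Tool frame: the origin (TCP) lies midway between the tips of the shut fingers; the grasp point (between the pads) lies 19 mm behind it; z points along the fingers, y is the direction in which the jaws open and shut (so a half turn about z gives the same grasp; the last joint's range is limited). The gripper opens to 85 mm and grips with 20 to 120 N. Pads are 22 mm wide; open, the fingers measure 114 mm over their backs; the gripper's body (76 mm by 85 mm) begins 54 mm behind the grasp point. The pads swing forward as they close: fully open they stand 13 mm farther back than shut.
Start: joints at [1.061, 0.053, 1.613, -0, 1.476, -0.119], TCP at [0.238, 0.578, 0.231] pointing down, gripper open.
Joint ranges: [-3.01, 3.01], [-1.01, 2.22], [0.06, 2.58], [-1.02, 4.17], [0.09, 2.62], [-3.14, 3.14]. Speed limits (rad/s): [2.57, 2.57, 3.14, 3.14, 3.14, 3.14].

### API

Orientations are given as a rotation vector (axis times angle).
In Python, from station import ctrl gives the robot as it stands.
- The arm moves only by the tool play_rows, never from a script. Its argument "motion" is a list that holds one entry, the list of rows, each a list of 7 numbers: the closure, from -1 (fully open) to 1 (shut), then the shift along the tool's x, y, z in cm, then the turn, a rotation vector about the tool's x, y, z in degrees. A call has 1 to 20 rows; each row is the pose to reach, as a shift and turn from the pose measured when the call began, along the tool's axes at that moment; what a row does not reach only later rows make up. A row lasts 1/8 s, in which the tool goes at most 62.5 mm and 10.7 degrees, less where a joint would pass 70% of its speed; a pose out of reach is approached as far as the arm can. A call with a gripper value outside its range is refused whole. The fingers move at their own pace and stop on an object; "newtons" is the grip in N (left out, the last holds). Time passes only in rows, so rows that repeat a pose let the fingers close. It gives the time, the measured TCP pose, the force and the opening at its end, in the units of the state.
- ctrl.get_obs(): the state, without advancing time (a new reading comes with each control period).
- ctrl.get_image(name): name is "side" or "top"; returns a dict with "color" (400x640x3 uint8, red, green, blue), "mtx" (3x3 intrinsics, pixels), "T" (4x4, takes a point from camera to world coordinates). Camera axes: x right, y up, looking along -z (the intrinsics and any distortion apply to the point x, -y, -z); pixel columns grow to the right and rows downward; lengths in m; the calibration is good to about 2 mm. A picture is of the moment at which its call begins. There is no depth.
- ctrl.finish_job(): hands the job in, once; it reports no verdict.
The state is a dict: "t": time; "q": joint angles; "dq": joint speeds; "effort": joint torques, N m; "tool_pos": TCP position; "tool_rot": TCP orientation; "contact_force": force on the tool from outside, world axes, zero at the start; "wrist_torque": the same for the moment, N m; "opening": finger opening in m.
Only numpy, scipy, OpenCV 4.12 (cv2) and the standard library are available. Lean on these libraries where they do the work, as an engineer would, in place of code of your own. Each camera call takes 0.05 s, during which the arm holds its last target.

## Working session

There is one attempt and no reset: what is moved stays moved. The work goes in short steps, Python scripts to look and compute and a tool call to move; the robot and the scene stay as the last step left them, time stands still between calls to the robot, and variables do not carry over. Pictures are saved under pics/ and viewed, and the job is handed in when it is done.

Besides the shell and the picture viewer there is one more tool, called after ">>>" as a command line: name --argument value ..., lists and objects as JSON in quotes. play_rows: Moves the arm, as the interface text tells. Its arguments: {"type":"object","properties":{"motion":{"type":"array"},"newtons":{"type":"number"}},"required":["motion"]}

```bash
mkdir -p pics; ls; python3 - <<'E'
from station import ctrl
import cv2,numpy as np
o=ctrl.get_obs();print(o)
for n in("side","top"):
    d=ctrl.get_image(n);cv2.imwrite(f"pics/{n}0.png",d["color"][:,:,::-1]);print(n,d.keys(),d["mtx"],d["T"])
E
```

```text
pics
{'t': 0.0, 'q': array([ 1.06098908e+00,  5.33462573e-02,  1.61427703e+00, -3.29149609e-05,
        1.47599299e+00, -1.19006716e-01]), 'dq': array([-2.27186035e-04,  6.88193543e-05,  2.93493968e-04, -9.21216353e-04,
        7.90589151e-05,  7.92706017e-04]), 'effort': array([ 5.83914425e-04, -3.93692064e+01, -3.70169699e+01, -1.21422127e-04,
        7.05702594e-03, -2.13478489e-05]), 'tool_pos': array([0.2377903 , 0.57733236, 0.23007972]), 'tool_rot': array([-6.09848517e-01, -3.08122443e+00,  3.03821655e-03]), 'contact_force': array([ 0.07655978, -0.21742701, -0.53909974]), 'wrist_torque': array([0.01347662, 0.0050004 , 0.03986829]), 'opening': 0.08518317514745721}
side dict_keys(['color', 'mtx', 'T']) [[365.34478605   0.         316.49793341]
 [  0.         365.34478605 202.86976173]
 [  0.           0.           1.        ]] [[-0.99988166 -0.01516655 -0.00257829  0.57117406]
 [ 0.00316541 -0.36683191  0.93028186  0.83291706]
 [-0.01505496  0.9301636   0.36683651  0.42252807]
 [ 0.          0.          0.          1.        ]]
top dict_keys(['color', 'mtx', 'T']) [[480.30943837   0.         313.60141998]
 [  0.         480.30943837 201.21341179]
 [  0.           0.           1.        ]] [[ 0.00475074  0.9974131  -0.07172548  0.51790143]
 [-0.99976575  0.00322286 -0.0214025   0.02805273]
 [-0.02111597  0.07181036  0.99719476  1.06022034]
 [ 0.          0.          0.          1.        ]]
```

View pics/side0.png

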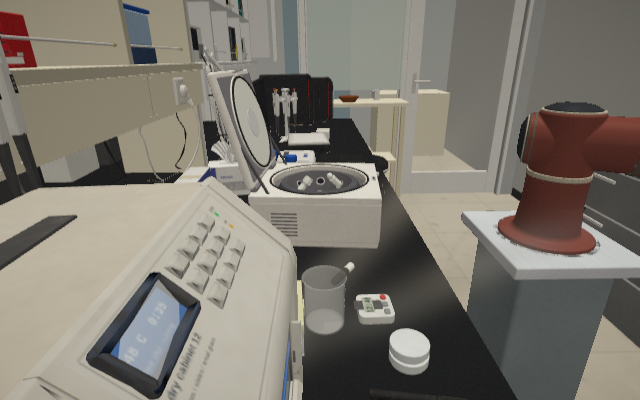

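View pics/top0.png

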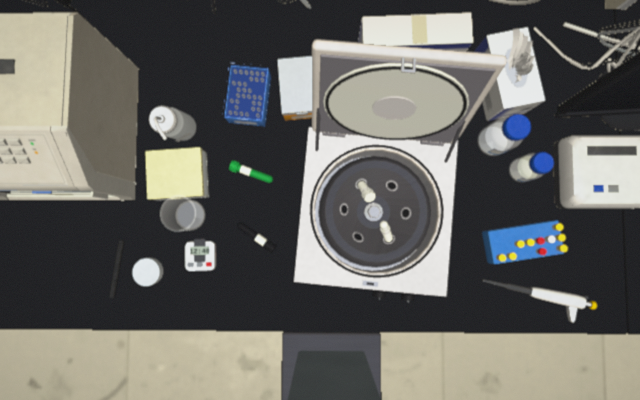

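```bash
python3 - <<'E'
import cv2,numpy as np
a=cv2.imread("pics/top0.png")[140:280,300:450];b=cv2.imread("pics/side0.png")[155:205,260:385]
cv2.imwrite("pics/ct.png",cv2.resize(a,None,fx=4,fy=4,interpolation=cv2.INTER_CUBIC))
cv2.imwrite("pics/cs.png",cv2.resize(b,None,fx=6,fy=6,interpolation=cv2.INTER_CUBIC))
E
```

```text
(no output)
```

View pics/ct.png

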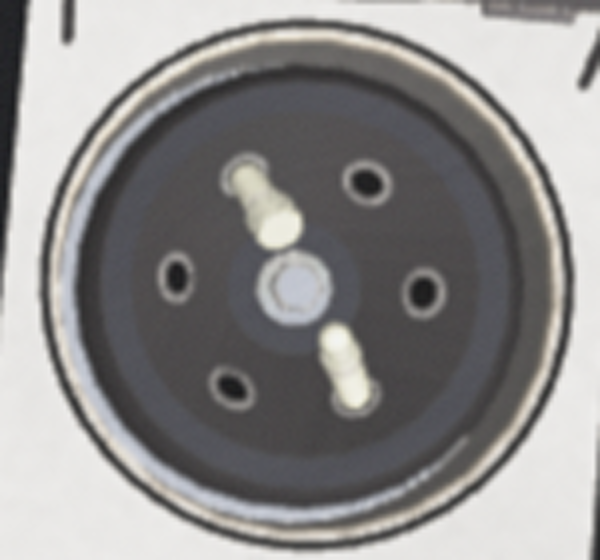

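View pics/cs.png

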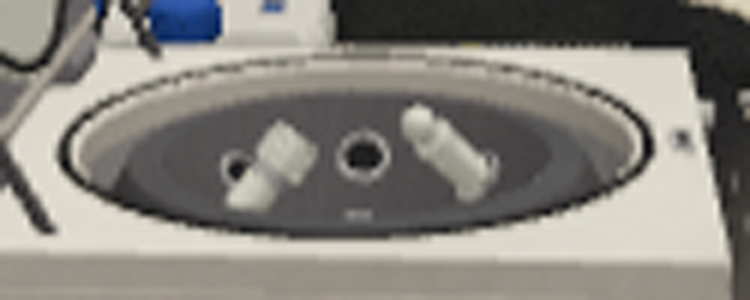

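```bash
cat > h.py <<'E'
import numpy as np,cv2
from scipy.spatial.transform import Rotation as R
from scipy.optimize import least_squares
def proj(P,K,T):
    P=np.atleast_2d(P); c=(P-T[:3,3])@T[:3,:3]
    p=c*np.array([1,-1,-1]); return (p[:,:2]/p[:,2:])*[K[0,0],K[1,1]]+K[:2,2]
def cams():
    from station import ctrl
    return {n:ctrl.get_image(n) for n in("side","top")}
def rot(c,th):  # rotor frame pts->world
    def f(p):
        p=np.atleast_2d(p);cs,s=np.cos(th),np.sin(th)
        return np.c_[c[0]+cs*p[:,0]-s*p[:,1],c[1]+s*p[:,0]+cs*p[:,1],0.056+p[:,2]]
    return f
def tube(z): return np.array([.0974-z*.7071,0,.0146+z*.7071])
E
python3 - <<'E'
from h import *
I=cams();np.savez("cal.npz",**{n+k:I[n][k] for n in I for k in("mtx","T")})
t=np.array([[245,172],[368,183],[424,292],[355,397],[232,387],[176,277]])/4+[300,140]-.375
# order from sample: sample, then clockwise in image(from above) => decreasing angle
s=np.array([[362,155]])/6+[260,155]-.4   # side view: empty bore (unknown which)
cap_t=np.array([280,226])/4+[300,140]-.375   # cap top face centre
cap_s=np.array([289,152])/6+[260,155]-.4
bt=np.array([336,338])/4+[300,140]-.375
bs=np.array([414,120])/6+[260,155]-.4
Kt,Tt,Ks,Ts=I["top"]["mtx"],I["top"]["T"],I["side"]["mtx"],I["side"]["T"]
def m(k): a=-k*np.pi/3; return [.062*np.cos(a),.062*np.sin(a),.050]
def pred(x):
    f=rot(x[:2],x[2]); b=tube(.097)*[-1,1,1]
    return np.vstack([proj(f([m(k) for k in (1,2,4,5)]),Kt,Tt),proj(f(m(4)),Ks,Ts)*1, proj(f(tube(.0895)),Ks,Ts),proj(f(b),Kt,Tt),proj(f(b),Ks,Ts),proj(f(tube(.098)),Kt,Tt)])
obs=np.vstack([t[[1,2,4,5]],s,cap_s,bt,bs,cap_t])
for sel in (range(4),range(9)):
    sel=list(sel)
    r=least_squares(lambda x:(pred(x)-obs)[sel].ravel(),[.5,-.1,.4]);print(r.x,np.degrees(r.x[2]))
    print(np.round(pred(r.x)-obs,1))
x=r.x
f=rot(x[:2],x[2])
for n,src in(("top","top0"),("side","side0")):
    im=cv2.imread(f"pics/{src}.png");K,T=I[n]["mtx"],I[n]["T"]
    sc=5 if n=="top" else 6; o=np.array([320,150]) if n=="top" else np.array([260,155]);w=(110,110) if n=="top" else (125,50)
    c=cv2.resize(im[o[1]:o[1]+w[1],o[0]:o[0]+w[0]],None,fx=sc,fy=sc,interpolation=cv2.INTER_CUBIC)
    def dr(P,col):
        p=((proj(P,K,T)-o+.5)*sc).astype(int)
        cv2.polylines(c,[p.reshape(-1,1,2)],False,col,1)
    a=np.linspace(0,2*np.pi,40)
    dr(np.c_[x[0]+.12*np.cos(a),x[1]+.12*np.sin(a),0*a+.135],(255,0,0))
    def disc(z,rad,sg=1):
        ax=np.array([-.7071,0,.7071]);u=np.array([.7071,0,.7071]);
        P=tube(z)+rad*(np.outer(np.cos(a),u)+np.outer(np.sin(a),[0,1,0]));return f(P*[sg,sg,1])
    for z in(.081,.098):dr(disc(z,.011),(0,0,255))
    dr(disc(.05,.00825),(0,255,255));dr(disc(.101,.008,-1),(0,255,0))
    cv2.imwrite(f"pics/ov_{n}.png",c)
E
```

```text
[ 0.56792195 -0.07266034  0.46281755] 26.517492571198165
[[ 0.1 -0.5]
 [ 0.3  0.2]
 [-0.2  0.4]
 [-0.2 -0.1]
 [19.  12.2]
 [-1.3  0.4]
 [-0.4 -0.8]
 [-0.5  0.1]
 [ 0.3  0.6]]
[ 0.57114078 -0.07403765  0.43182721] 24.741876722125475
[[ 1.6 -1.6]
 [ 0.9 -0.5]
 [-0.3 -1.7]
 [ 0.5 -2.7]
 [17.3 12.2]
 [-2.7  0.1]
 [-0.1 -2.2]
 [-1.6  0.1]
 [ 1.4 -1.3]]
```

```bash
python3 - <<'E'
from h import *
d=np.load("cal.npz");Kt,Tt,Ks,Ts=d["topmtx"],d["topT"],d["sidemtx"],d["sideT"]
t=np.array([[368,183],[424,292],[232,387],[176,277]])/4+[300,140]-.375
g=lambda p,s,o:np.array(p)/s+o-.4
obs=np.vstack([t,g([289,152],6,[260,155]),g([336,338],4,[300,140]),g([414,120],6,[260,155]),g([280,226],4,[300,140])])
def m(k): a=-k*np.pi/3; return [.062*np.cos(a),.062*np.sin(a),.050]
def pred(x):
    f=rot(x[:2],x[2]); b=tube(.097)*[-1,1,1]
    return np.vstack([proj(f([m(k) for k in (1,2,4,5)]),Kt,Tt), proj(f(tube(.0895)),Ks,Ts),proj(f(b),Kt,Tt),proj(f(b),Ks,Ts),proj(f(tube(.098)),Kt,Tt)])
r=least_squares(lambda x:(pred(x)-obs).ravel(),[.5,-.1,.4]);x=r.x;print(x,np.degrees(x[2]));print(np.round(pred(x)-obs,1))
f=rot(x[:2],x[2]); print([proj(f(m(k)),Ks,Ts).round(0) for k in range(6)])
np.save("pose.npy",x)
for n,K,T in(("top",Kt,Tt),("side",Ks,Ts)):
    im=cv2.imread(f"pics/{n}0.png")
    sc=5 if n=="top" else 6; o=np.array([320,150]) if n=="top" else np.array([260,155]);w=(110,110) if n=="top" else (125,50)
    c=cv2.resize(im[o[1]:o[1]+w[1],o[0]:o[0]+w[0]],None,fx=sc,fy=sc,interpolation=cv2.INTER_CUBIC)
    def dr(P,col):
        cv2.polylines(c,[((proj(P,K,T)-o+.5)*sc).astype(int).reshape(-1,1,2)],False,col,1)
    a=np.linspace(0,2*np.pi,40)
    dr(np.c_[x[0]+.12*np.cos(a),x[1]+.12*np.sin(a),0*a+.135],(255,0,0))
    def disc(z,rad,sg=1):
        P=tube(z)+rad*(np.outer(np.cos(a),[.7071,0,.7071])+np.outer(np.sin(a),[0,1,0]));return f(P*[sg,sg,1])
    for z in(.081,.098):dr(disc(z,.011),(0,0,255))
    dr(disc(.05,.00825),(0,255,255));dr(disc(.101,.008,-1),(0,255,0))
    cv2.imwrite(f"pics/ov_{n}.png",c)
# plan
th=x[2]; al=np.radians(30)
er=np.array([np.cos(th),np.sin(th),0]);et=np.array([-np.sin(th),np.cos(th),0]);ez=np.array([0,0,1.])
zt=np.sin(al)*er-np.cos(al)*ez
o=None
from station import ctrl
ob=ctrl.get_obs();R0=R.from_rotvec(ob["tool_rot"]);p0=ob["tool_pos"]
print("tool axes now\n",R0.as_matrix().round(3))
G=f(tube(.090))[0];print("G",G)
for s in(1,-1):
    y=s*et;xx=np.cross(y,zt);Rt=R.from_matrix(np.c_[xx,y,zt])
    rel=R0.inv()*Rt;print("turn deg",rel.as_rotvec(degrees=True))
    for back in(.10,0):
        tcp=G+zt*(.019-back);print(back,tcp,"shift cm",R0.inv().apply(tcp-p0)*100)
E
```

```text
[ 0.56750218 -0.07271709  0.46349504] 26.55630979528233
[[ 0.1 -0.3]
 [ 0.4  0.3]
 [-0.2  0.7]
 [-0.2  0.1]
 [-1.2  0.4]
 [-0.3 -0.5]
 [-0.4  0.1]
 [ 0.3  0.9]]
[array([[297., 192.]]), array([[299., 185.]]), array([[320., 181.]]), array([[339., 185.]]), array([[339., 193.]]), array([[317., 197.]])]
tool axes now
 [[-0.925  0.381 -0.001]
 [ 0.381  0.925 -0.001]
 [ 0.    -0.001 -1.   ]]
G [ 0.59770124 -0.05762332  0.134239  ]
turn deg [-12.87021007 -28.17402037 -47.77908332]
0.1 [ 0.56147417 -0.07572995  0.20438706] shift cm [-54.80073006 -48.07303549   2.66988963]
0 [ 0.60619894 -0.05337609  0.11778452] shift cm [-58.08564648 -44.29169492  11.32499146]
turn deg [-34.18811152  15.6175147  127.41502236]
0.1 [ 0.56147417 -0.07572995  0.20438706] shift cm [-54.80073006 -48.07303549   2.66988963]
0 [ 0.60619894 -0.05337609  0.11778452] shift cm [-58.08564648 -44.29169492  11.32499146]
```

View pics/ov_top.png

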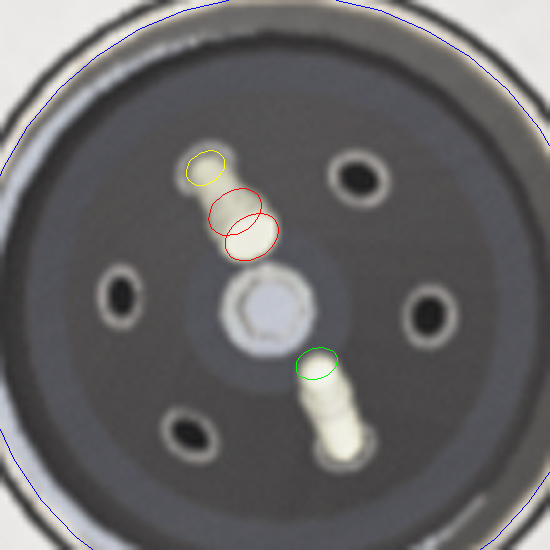

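View pics/ov_side.png

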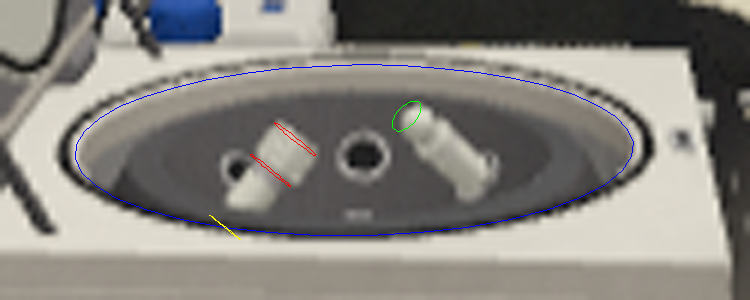

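The candidates for the sample tube are:
- White wide flat cap, top (369,196), side (308,180).
- Balance tube with the round knob, top (384,225), side (329,175).
- Green look-alike, top (250,171).
- Black look-alike, top (258,238).

The close crops confirm the first one: it has the wide flat cap and points to the back left. I'm moving above it now.

>>> play_rows --motion '[[[-1,0,0,-5,0,0,0],[-1,0,0,-10,0,0,0],[-0.2,-54.8,-48.1,-5,-13,-28,-48],[-0.2,-54.8,-48.1,-5,-13,-28,-48],[-0.2,-54.8,-48.1,-5,-13,-28,-48],[-0.2,-54.8,-48.1,-5,-13,-28,-48],[-0.2,-54.8,-48.1,-5,-13,-28,-48],[-0.2,-54.8,-48.1,-5,-13,-28,-48],[-0.2,-54.8,-48.1,-5,-13,-28,-48],[-0.2,-54.8,-48.1,-5,-13,-28,-48],[-0.2,-54.8,-48.1,-5,-13,-28,-48],[-0.2,-54.8,-48.1,-5,-13,-28,-48],[-0.2,-54.8,-48.1,-5,-13,-28,-48],[-0.2,-54.8,-48.1,-5,-13,-28,-48],[-0.2,-54.8,-48.1,-5,-13,-28,-48],[-0.2,-54.8,-48.1,-5,-13,-28,-48],[-0.2,-54.8,-48.1,-5,-13,-28,-48]]]' --newtons 30

```text
t: 2.33
tool_pos: [0.5611, -0.0746, 0.2815]
tool_rot: [-0.611, 2.557, 0.165]
contact_force: [0.3, 0.4, 0.5]
opening: 0.0513
```

```bash
cat > plan.py <<'E'
from h import *
from station import ctrl
x=np.load("pose.npy");th=x[2];f=rot(x[:2],th)
er=np.array([np.cos(th),np.sin(th),0]);et=np.array([-np.sin(th),np.cos(th),0]);ez=np.array([0,0,1.])
ob=ctrl.get_obs();R0=R.from_rotvec(ob["tool_rot"]);p0=ob["tool_pos"]
def tgt(al,G,name="",s=1,back=0):
    al=np.radians(al);zt=np.sin(al)*er-np.cos(al)*ez;y=s*et
    Rt=R.from_matrix(np.c_[np.cross(y,zt),y,zt]);tcp=G+zt*(.019-back)
    print(name,"tcp",tcp.round(4),"shift",(R0.inv().apply(tcp-p0)*100).round(2),"turn",(R0.inv()*Rt).as_rotvec(degrees=True).round(2))
def d(v): print("shift",(R0.inv().apply(v)*100).round(2))
E
python3 - <<'E'
from plan import *
I=cams()
for n in I: cv2.imwrite(f"pics/{n}1.png",I[n]["color"][:,:,::-1])
tgt(30,f(tube(.09))[0],"grasp");tgt(30,f(tube(.09))[0],"pre",back=.08)
print(ob["q"].round(2))
E
```

```text
grasp tcp [ 0.6062 -0.0534  0.1178] shift [ 3.84 -0.17 16.68] turn [ 0.25 -0.08  0.25]
pre tcp [ 0.5704 -0.0713  0.1871] shift [ 3.85 -0.14  8.68] turn [ 0.25 -0.08  0.25]
[-0.47 -0.37  1.97  0.44  1.25 -2.59]
```

View pics/side1.png

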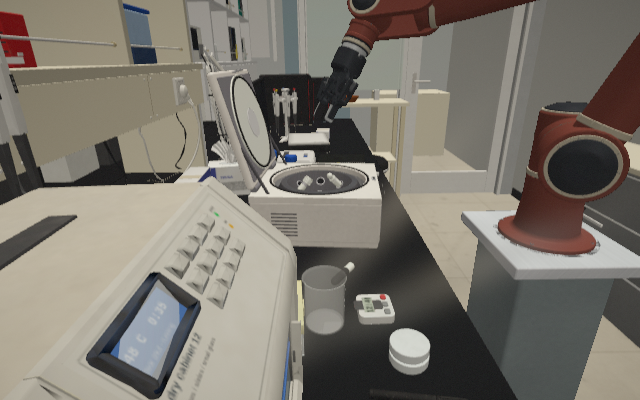

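View pics/top1.png

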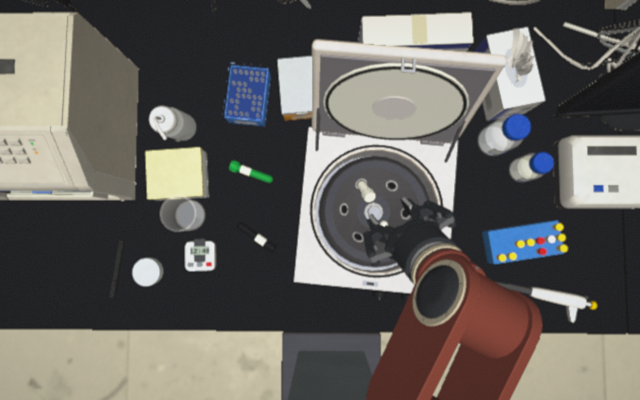

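>>> play_rows --motion '[[[-0.2,3.8,-0.2,5,0.2,0,0.2],[-0.2,3.8,-0.2,8.7,0.2,0,0.2],[-0.2,3.8,-0.2,11,0.2,0,0.2],[-0.2,3.8,-0.2,13,0.2,0,0.2],[-0.2,3.8,-0.2,13.5,0.2,0,0.2],[-0.2,3.8,-0.2,13.5,0.2,0,0.2]]]'

```text
t: 3.18
tool_pos: [0.5927, -0.0601, 0.1463]
tool_rot: [-0.607, 2.557, 0.162]
contact_force: [0.5, -0.4, 0.5]
opening: 0.0514
```

```bash
python3 - <<'E'
from plan import *
I=cams()
for n in I: cv2.imwrite(f"pics/{n}2.png",I[n]["color"][:,:,::-1])
tgt(30,f(tube(.09))[0],"grasp");print(ob["contact_force"])
a=cv2.imread("pics/top2.png")[130:290,300:500];b=cv2.imread("pics/side2.png")[100:205,250:390]
cv2.imwrite("pics/ct2.png",cv2.resize(a,None,fx=3.7,fy=3.7,interpolation=cv2.INTER_CUBIC))
cv2.imwrite("pics/cs2.png",cv2.resize(b,None,fx=5.5,fy=5.5,interpolation=cv2.INTER_CUBIC))
E
```

```text
grasp tcp [ 0.6062 -0.0534  0.1178] shift [ 0.11 -0.01  3.22] turn [ 0.04 -0.05  0.14]
[ 0.47184047 -0.36760795  0.47103152]
```

View pics/ct2.png

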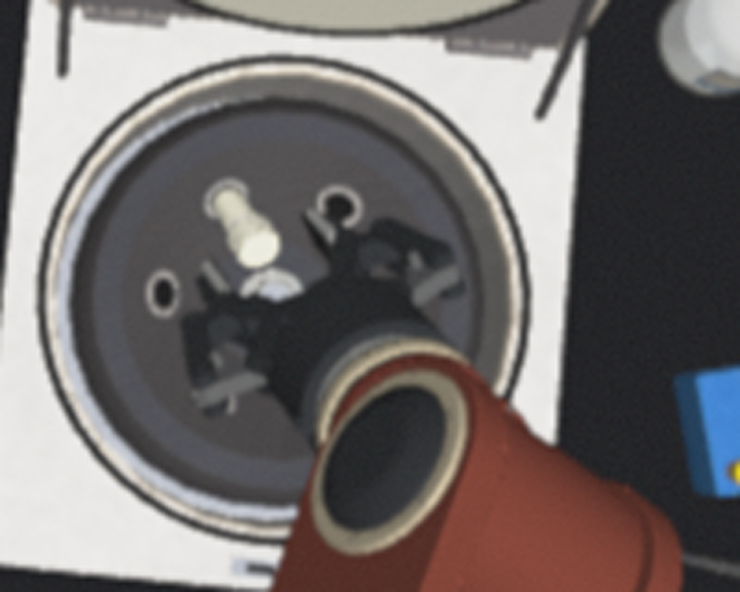

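View pics/cs2.png

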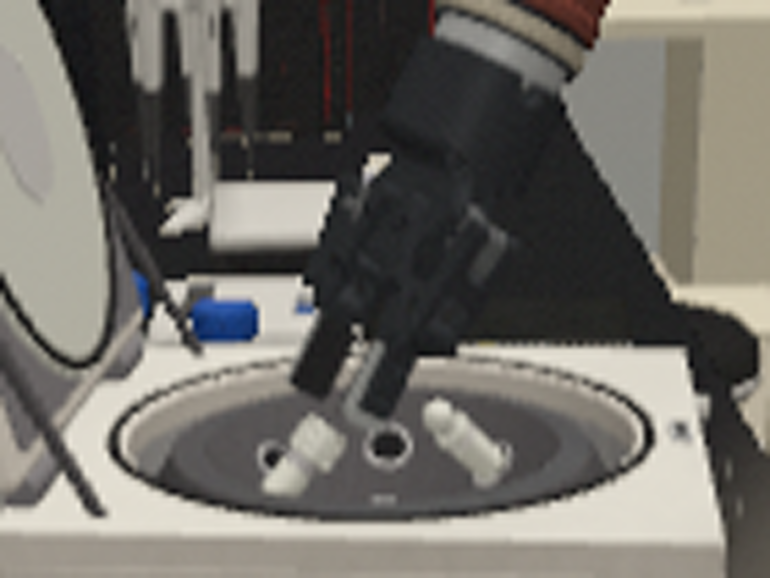

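>>> play_rows --motion '[[[-0.2,0.1,0,1.0,0,0,0.1],[-0.2,0.1,0,2.0,0,0,0.1],[-0.2,0.1,0,2.8,0,0,0.1],[-0.2,0.1,0,3.2,0,0,0.1],[-0.2,0.1,0,3.2,0,0,0.1]]]'

```text
t: 3.9
tool_pos: [0.6065, -0.0537, 0.1182]
tool_rot: [-0.604, 2.558, 0.162]
contact_force: [0.1, -0.7, 1.3]
opening: 0.0513
```

```bash
python3 - <<'E'
from plan import *
I=cams()
for n in I: cv2.imwrite(f"pics/{n}3.png",I[n]["color"][:,:,::-1])
tgt(30,f(tube(.09))[0],"grasp");print(ob["contact_force"])
a=cv2.imread("pics/top3.png")[130:290,300:500];b=cv2.imread("pics/side3.png")[100:205,250:390]
cv2.imwrite("pics/c3.png",cv2.resize(np.hstack([a,cv2.copyMakeBorder(b,0,55,0,0,0)]),(800,376),interpolation=cv2.INTER_CUBIC))
E
```

```text
grasp tcp [ 0.6062 -0.0534  0.1178] shift [0.03 0.04 0.04] turn [ 0.01 -0.03  0.02]
[ 0.12399611 -0.73204837  1.28998698]
```

View pics/c3.png

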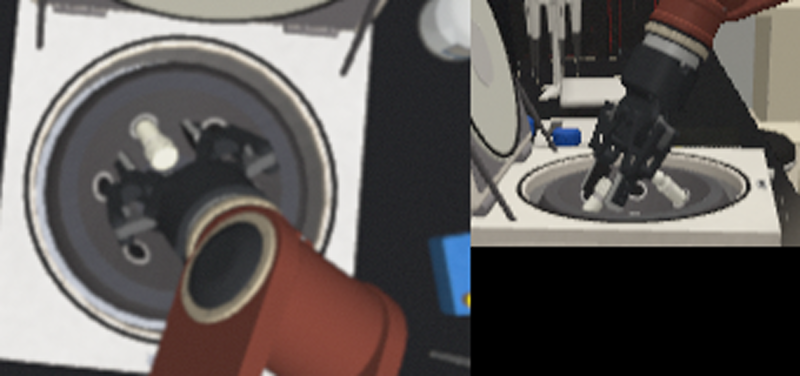

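>>> play_rows --motion '[[[0.2,0,0,0,0,0,0],[0.3,0,0,0,0,0,0],[0.4,0,0,0,0,0,0],[0.5,0,0,0,0,0,0],[0.6,0,0,0,0,0,0],[1,0,0,0,0,0,0],[1,0,0,0,0,0,0],[1,0,0,0,0,0,0]]]' --newtons 30

```text
t: 5.0
tool_pos: [0.6068, -0.054, 0.1191]
tool_rot: [-0.604, 2.556, 0.16]
contact_force: [-1.1, -0.1, 1.2]
opening: 0.0207
```

```bash
python3 - <<'E'
from plan import *
I=cams()
for n in I: cv2.imwrite(f"pics/{n}4.png",I[n]["color"][:,:,::-1])
d((-.7071*er+.7071*ez)*.01);print(ob["contact_force"],ob["wrist_torque"])
a=cv2.imread("pics/top4.png")[150:230,330:430];b=cv2.imread("pics/side4.png")[120:200,270:370]
cv2.imwrite("pics/c4.png",cv2.resize(np.hstack([a,b]),(800,320),interpolation=cv2.INTER_CUBIC))
E
```

```text
shift [ 0.26 -0.   -0.97]
[-1.09613837 -0.11988492  1.23448136] [-0.15353236  0.25894755 -0.01883567]
```

View pics/c4.png

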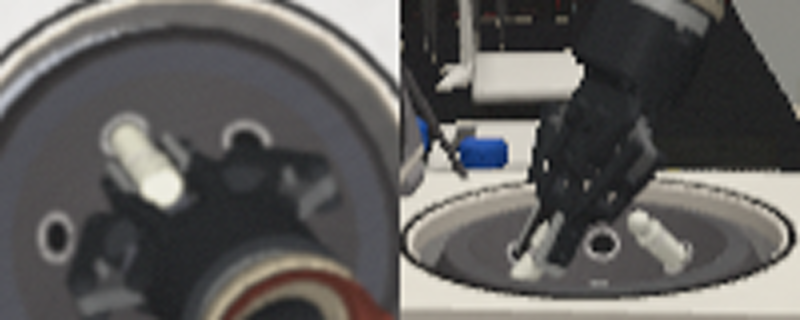

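>>> play_rows --motion '[[[1,0.1,0,-0.3,0,0,0],[1,0.15,0,-0.6,0,0,0],[1,0.26,0,-1.0,0,0,0],[1,0.4,0,-1.45,0,0,0],[1,0.4,0,-1.45,0,0,0]]]'

```text
t: 5.72
tool_pos: [0.5971, -0.0591, 0.1301]
tool_rot: [-0.604, 2.556, 0.16]
contact_force: [0.6, 0.1, 0.3]
opening: 0.0209
```

```bash
python3 - <<'E'
from plan import *
I=cams()
for n in I: cv2.imwrite(f"pics/{n}5.png",I[n]["color"][:,:,::-1])
d((-.7071*er+.7071*ez)*.01);print(ob["contact_force"],ob["wrist_torque"])
a=cv2.imread("pics/top5.png")[150:230,330:430];b=cv2.imread("pics/side5.png")[120:200,270:370]
cv2.imwrite("pics/c5.png",cv2.resize(np.hstack([a,b]),(800,320),interpolation=cv2.INTER_CUBIC))
E
```

```text
shift [ 0.26 -0.   -0.97]
[0.57254642 0.07899639 0.3016125 ] [-0.09478491  0.24672712 -0.01709954]
```

View pics/c5.png

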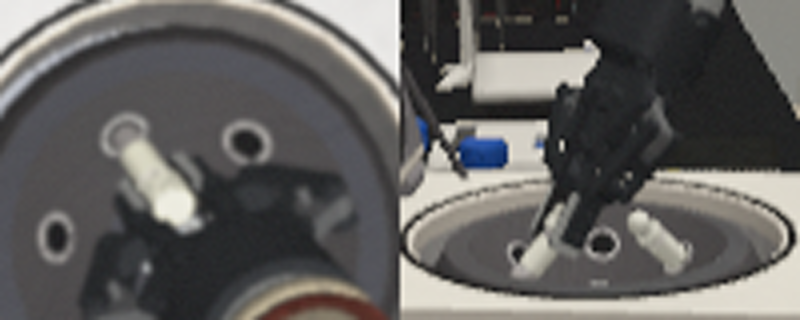

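>>> play_rows --motion '[[[1,0.13,0,-0.5,0,0,0],[1,0.26,0,-1.0,0,0,0],[1,0.39,0,-1.45,0,0,0],[1,0.52,0,-1.95,0,0,0],[1,0.65,0,-2.4,0,0,0],[1,0.78,0,-2.9,0,0,0],[1,0.91,0,-3.4,0,0,0],[1,1.04,0,-3.9,0,0,0],[1,1.17,0,-4.35,0,0,0],[1,1.3,0,-4.85,0,0,0],[1,1.4,0,-5.3,0,0,0],[1,1.4,0,-5.3,0,0,0]]]'

```text
t: 7.32
tool_pos: [0.5626, -0.0764, 0.1691]
tool_rot: [-0.603, 2.556, 0.159]
contact_force: [-0.4, 0.3, -0.8]
opening: 0.0206
```

```bash
python3 - <<'E'
from plan import *
I=cams()
for n in I: cv2.imwrite(f"pics/{n}6.png",I[n]["color"][:,:,::-1])
R1=R0;G=p0-.019*R0.apply([0,0,1]);print("G",G,ob["q"].round(2))
# target: tube upright => alpha 30-45=-15
for dx,dz in((0,.07),(-.05,.11),(-.1,.11)):
    tgt(-15,G+[dx,0,dz],f"{dx},{dz}")
print(ob["contact_force"])
a=cv2.imread("pics/top6.png")[140:240,320:445];b=cv2.imread("pics/side6.png")[100:200,255:380]
cv2.imwrite("pics/c6.png",cv2.resize(np.hstack([a,b]),(800,320),interpolation=cv2.INTER_CUBIC))
E
```

```text
G [ 0.55411146 -0.08061011  0.18556896] [-0.47 -0.28  2.09  0.48  1.05 -2.69]
0,0.07 tcp [ 0.5497 -0.0828  0.2372] shift [-2.16 -0.01 -6.62] turn [-0.11 45.06 -0.  ]
-0.05,0.11 tcp [ 0.4997 -0.0828  0.2772] shift [ -0.3    2.22 -12.32] turn [-0.11 45.06 -0.  ]
-0.1,0.11 tcp [ 0.4497 -0.0828  0.2772] shift [  3.57   4.45 -14.57] turn [-0.11 45.06 -0.  ]
[-0.3500388   0.33624254 -0.78457644]
```

View pics/c6.png

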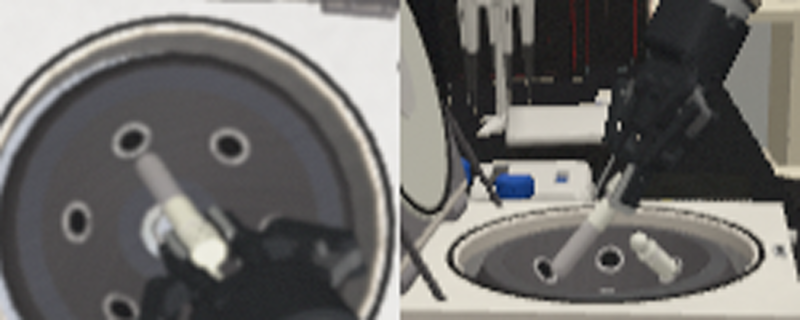

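```bash
python3 - <<'E'
from plan import *
G=p0-.019*R0.apply([0,0,1])
d(np.array([0,0,.1]))
for i in range(0,10): tgt(30-5*i,G+[-.05*i/9,0,.10],i)
E
```

```text
shift [-5.   -0.01 -8.66]
0 tcp [ 0.5625 -0.0762  0.2687] shift [-5.   -0.01 -8.66] turn [-0.07  0.03  0.04]
1 tcp [ 0.5557 -0.0768  0.2679] shift [-4.41  0.24 -8.91] turn [-0.07  5.03  0.03]
2 tcp [ 0.5487 -0.0775  0.2673] shift [-3.81  0.49 -9.18] turn [-0.07 10.03  0.03]
3 tcp [ 0.5418 -0.0782  0.2668] shift [-3.22  0.73 -9.47] turn [-0.07 15.03  0.03]
4 tcp [ 0.5348 -0.0789  0.2664] shift [-2.63  0.98 -9.77] turn [-0.07 20.03  0.03]
5 tcp [ 0.5277 -0.0797  0.2662] shift [ -2.05   1.23 -10.08] turn [-8.000e-02  2.503e+01  2.000e-02]
6 tcp [ 0.5207 -0.0804  0.2661] shift [ -1.47   1.48 -10.41] turn [-8.000e-02  3.003e+01  2.000e-02]
7 tcp [ 0.5137 -0.0812  0.2662] shift [ -0.9    1.73 -10.74] turn [-8.000e-02  3.503e+01  2.000e-02]
8 tcp [ 0.5066 -0.0819  0.2664] shift [ -0.34   1.98 -11.09] turn [-8.000e-02  4.003e+01  1.000e-02]
9 tcp [ 0.4996 -0.0826  0.2668] shift [  0.21   2.22 -11.46] turn [-8.000e-02  4.503e+01  1.000e-02]
```

>>> play_rows --motion '[[[1,-0.8,0,-1.4,0,0,0],[1,-1.8,0,-3.1,0,0,0],[1,-2.8,0,-4.9,0,0,0],[1,-3.8,0,-6.6,0,0,0],[1,-4.6,0,-8.0,0,0,0],[1,-5.0,0,-8.7,0,0,0],[1,-4.4,0.2,-8.9,0,5,0],[1,-3.8,0.5,-9.2,0,10,0],[1,-3.2,0.7,-9.5,0,15,0],[1,-2.6,1.0,-9.8,0,20,0],[1,-2.6,1.0,-9.8,0,20,0]]]'

```text
t: 8.8
tool_pos: [0.5347, -0.0784, 0.2663]
tool_rot: [-0.684, 2.89, 0.059]
contact_force: [-0.3, -0.0, -0.3]
opening: 0.0209
```

```bash
python3 - <<'E'
from plan import *
I=cams()
for n in I: cv2.imwrite(f"pics/{n}7.png",I[n]["color"][:,:,::-1])
G=p0-.019*R0.apply([0,0,1]);print(ob["q"].round(2),G)
G0=np.array([.504,-.0806,.2856])
for i in range(5,10): tgt(30-5*i,G0+[.05-.05*i/9,0,0],i)
a=cv2.imread("pics/top7.png")[120:240,300:450];b=cv2.imread("pics/side7.png")[80:200,250:400]
cv2.imwrite("pics/c7.png",cv2.resize(np.hstack([a,b]),(800,320),interpolation=cv2.INTER_CUBIC))
E
```

```text
[-0.35 -0.27  1.86  0.13  1.43 -2.4 ] [ 0.53175174 -0.07988879  0.28499428]
5 tcp [ 0.5277 -0.0799  0.2667] shift [ 0.67  0.19 -0.16] turn [-0.03  5.04  0.07]
6 tcp [ 0.5207 -0.0806  0.2666] shift [ 1.33  0.43 -0.27] turn [-0.04 10.04  0.07]
7 tcp [ 0.5136 -0.0813  0.2667] shift [ 1.98  0.68 -0.39] turn [-0.04 15.04  0.07]
8 tcp [ 0.5066 -0.0821  0.2669] shift [ 2.63  0.93 -0.53] turn [-0.04 20.04  0.07]
9 tcp [ 0.4996 -0.0828  0.2672] shift [ 3.27  1.18 -0.68] turn [-0.04 25.04  0.07]
```

View pics/c7.png

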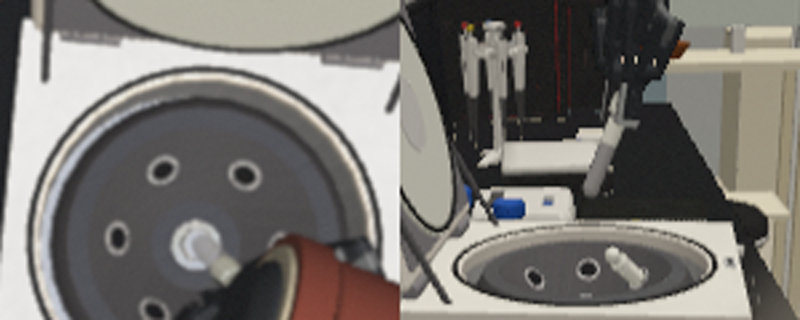

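>>> play_rows --motion '[[[1,0.7,0.2,-0.2,0,5,0],[1,1.3,0.4,-0.3,0,10,0],[1,2.0,0.7,-0.4,0,15,0],[1,2.6,0.9,-0.5,0,20,0],[1,3.3,1.2,-0.7,0,25,0],[1,3.3,1.2,-0.7,0,25,0],[1,3.3,1.2,-0.7,0,25,0]]]'

```text
t: 9.78
tool_pos: [0.4986, -0.0834, 0.2669]
tool_rot: [0.663, -2.811, 0.087]
contact_force: [0.6, -0.1, -0.4]
opening: 0.0208
```

```bash
python3 - <<'E'
from plan import *
I=cams();np.savez("im8.npz",**{n+k:I[n][k] for n in I for k in("mtx","T","color")})
for n in I: cv2.imwrite(f"pics/{n}8.png",I[n]["color"][:,:,::-1])
G=p0-.019*R0.apply([0,0,1]);print(ob["q"].round(2),G)
K,T=I["side"]["mtx"],I["side"]["T"]
a=cv2.imread("pics/top8.png")[120:280,300:500];b=cv2.imread("pics/side8.png")[80:200,280:380]
cv2.imwrite("pics/ct8.png",cv2.resize(a,None,fx=3.5,fy=3.5,interpolation=cv2.INTER_CUBIC))
c=cv2.resize(b,None,fx=5,fy=5,interpolation=cv2.INTER_CUBIC)
for z in (.008,-.09):
  print(z,proj(G+[0,0,z],K,T))
cv2.imwrite("pics/cs8.png",c)
E
```

```text
[-0.22 -0.1   1.72 -0.17  1.72 -2.27] [ 0.502954   -0.08117913  0.28522554]
0.008 [[343.8757272  114.92163148]]
-0.09 [[343.39884345 153.98132227]]
```

View pics/ct8.png

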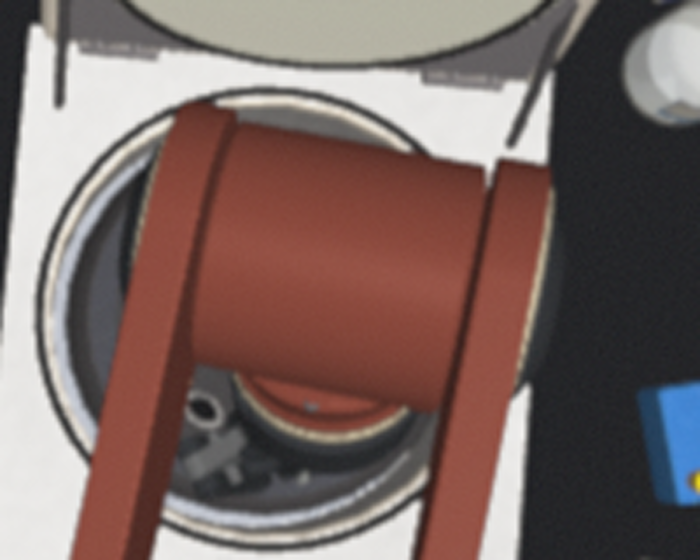

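View pics/cs8.png

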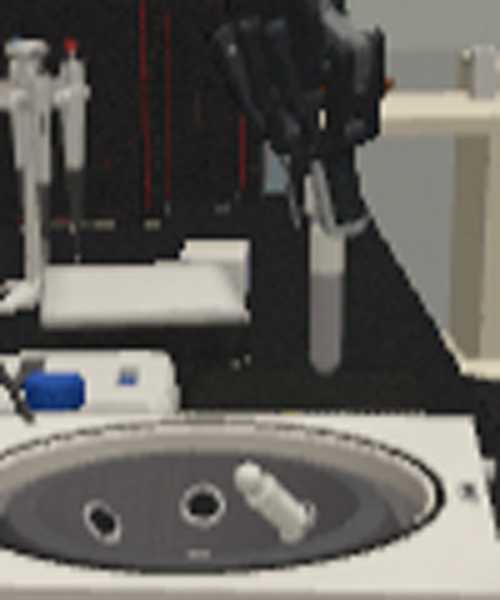

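```bash
python3 - <<'E'
from plan import *
print(R0.as_matrix().round(3), np.abs(ob["dq"]).max(), ob["t"],ob["opening"],ob["contact_force"])
tgt(-15,np.array([.503,-.0812,.2752]))
d=np.load("im8.npz");K,T=d["sidemtx"],d["sideT"]
G=p0-.019*R0.apply([0,0,1])
# image edge measure: tube centre columns over rows of translucent/label part
g=cv2.cvtColor(d["sidecolor"],cv2.COLOR_RGB2GRAY).astype(float)
for r in range(126,154,2):
    row=g[r,336:356]; w=np.clip(row-80,0,None); print(r,row.astype(int).tolist())
xx=np.load("pose.npy");b=f(tube(.097)*[-1,1,1])
print("balance predicted",proj(b,K,T))
E
```

```text
[[-0.865 -0.447 -0.229]
 [-0.432  0.895 -0.115]
 [ 0.257 -0.001 -0.967]] 0.0043951104603918035 9.875 0.020865361805381583 [-0.35065368 -0.67061176 -1.09630348]
 tcp [ 0.4986 -0.0834  0.2568] shift [-0.27  0.    1.  ] turn [-0.03  0.13 -0.03]
126 [35, 35, 32, 32, 34, 32, 138, 160, 142, 107, 120, 120, 119, 97, 96, 82, 55, 32, 36, 36]
128 [31, 31, 34, 34, 34, 31, 136, 147, 154, 156, 155, 155, 128, 33, 33, 33, 33, 35, 34, 32]
130 [32, 30, 32, 32, 33, 35, 137, 147, 154, 157, 158, 161, 129, 33, 32, 33, 32, 34, 34, 34]
132 [35, 34, 32, 32, 35, 35, 138, 148, 152, 157, 158, 160, 128, 33, 35, 35, 33, 37, 34, 34]
134 [31, 34, 31, 35, 34, 35, 119, 128, 142, 143, 143, 138, 97, 33, 35, 38, 33, 34, 34, 37]
136 [32, 33, 32, 35, 34, 33, 93, 102, 107, 108, 110, 108, 70, 32, 33, 34, 36, 32, 34, 31]
138 [33, 32, 36, 32, 33, 32, 93, 103, 107, 109, 109, 108, 69, 32, 32, 35, 34, 33, 34, 35]
140 [32, 35, 34, 34, 34, 34, 93, 104, 106, 108, 110, 110, 67, 33, 31, 31, 35, 35, 35, 32]
142 [34, 36, 34, 33, 35, 33, 95, 102, 106, 110, 109, 108, 65, 33, 36, 35, 36, 35, 34, 33]
144 [33, 33, 33, 34, 34, 36, 98, 103, 106, 108, 109, 108, 67, 33, 34, 34, 33, 36, 34, 32]
146 [33, 32, 36, 33, 32, 32, 96, 105, 106, 108, 109, 108, 64, 35, 33, 33, 35, 34, 34, 32]
148 [32, 31, 34, 32, 35, 34, 98, 104, 106, 108, 110, 109, 48, 33, 33, 31, 33, 34, 33, 32]
150 [34, 33, 31, 34, 33, 41, 99, 105, 106, 108, 110, 109, 50, 37, 34, 36, 32, 34, 34, 34]
152 [33, 29, 34, 36, 36, 33, 78, 102, 103, 106, 105, 92, 39, 35, 34, 33, 32, 33, 32, 35]
balance predicted [[328.23899937 174.72184432]]
```

>>> play_rows --motion '[[[1,-0.1,0,0.4,0,0,0],[1,-0.2,0,0.8,0,0,0],[1,-0.2,0,0.8,0,0,0],[1,-0.2,0,0.8,0,0,0],[1,-0.2,0,0.8,0,0,0]]]'

```text
t: 10.5
tool_pos: [0.4985, -0.0835, 0.2591]
tool_rot: [0.663, -2.811, 0.088]
contact_force: [-0.8, 0.4, -0.2]
opening: 0.021
```

```bash
python3 - <<'E'
from plan import *
I=cams();cv2.imwrite("pics/side9.png",I["side"]["color"][:,:,::-1])
K,T=I["side"]["mtx"],I["side"]["T"];G=p0-.019*R0.apply([0,0,1]);print(G,proj(G-[0,0,.09],K,T),np.abs(ob["dq"]).max(),ob["contact_force"])
cv2.imwrite("pics/cs9.png",cv2.resize(cv2.imread("pics/side9.png")[80:200,280:380],None,fx=5,fy=5,interpolation=cv2.INTER_CUBIC))
E
```

```text
[ 0.50289445 -0.08133104  0.27747721] [[343.38169123 156.9264597 ]] 0.0011086921607902983 [-0.76498075  0.36321468 -0.16502356]
```

View pics/cs9.png

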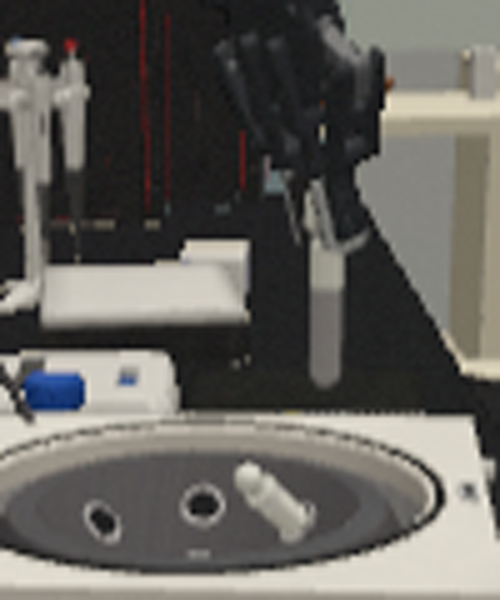

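The picture shows the tube upright in the jaws with its tip at crop (325,387), full image about (345,157). The balance tube is still seated, at full image about (329,175). I'm handing the job in.

```bash
python3 - <<'E'
from station import ctrl
print(ctrl.finish_job())
E
```

```text
the job is handed in; nothing more can be done
None
```

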